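Lock a bayonet lamp into the turned table lamp

TASK

Take the short round lamp from the block of spare lamps and fit it in the lampholder of the turned wooden table lamp: pins into the slots, press it down against the spring contacts, twist it clockwise (seen from above) until it stops, about a quarter turn, and ease off so that the springs lift its pins into the end notches and it is locked. Finish with the lamp still gripped in your fingers, upright and locked in the holder; do not let go, I am about to switch it on. Leave the other lamps, the bowl and the gouge as they are.

Things in the scene. Friction and masses are not known exactly. Their poses are not given: they have to be found in the camera images.
- lamp_mid (a point): lamp to fit: short round white LED lamp, loose, 50 g, upright in the block, cap down. Origin on its axis at mid height, 42.5 mm above its foot; z up, x along its two pins (a half turn makes no odds). 84.5 mm tall, 45 mm diameter (straight-sided from 43 to 64 mm above the foot, dome above, taper below); grip it at any yaw. Metal cap at the foot 22 mm diameter, 25 mm long, foot bevelled to 19 mm
- lamp_pins (a point): point on the same lamp's axis at the height of its two brass bayonet pins, 9 mm above its foot, 33.5 mm below lamp_mid; same axes. Pins 3 mm thick, sticking out along +x and -x to 14.5 mm from the axis
- socket_slots (a point): black lampholder on the turned table lamp: centre of its mouth, in the plane of the rim, 215 mm above the bench; z up. 39 mm diameter, bore 24 mm. x: line of the two opposite slot mouths in the rim, 6.5 mm wide, where the pins go in, either way round. Pins that miss them rest on the rim: turn until they drop. Slots go down, then clockwise from above under a lip, to a notch and stop
- socket_lock (a point): same point, but x is the line of the two end notches, 80 degrees clockwise from above of socket_slots' x: pins of the locked lamp lie along it, with 8 degrees of play. Pin centres must be 7.5 mm or more below the rim to pass under the lip (9 to 10 mm is comfortable, 11.5 mm is bottom). Notches rise 3 mm: locked, the pin centres are about 4.5 mm below the rim
- contacts (a joint): sprung contact plate in the lampholder: 0 when up, m, grows as it is pressed down, at most 0.011. The lamp's foot meets it 9.5 mm below the rim, just as the pins enter the slots; it pushes back with 4 N at 0, 6.4 N at 0.004 (lamp locked), 9.4 N at 0.009 (pressed in)
- stand: the turned table lamp with its holder, clamped by its foot in a steel scroll chuck on a 150 x 150 mm plywood board; does not move. Origin under its centre on the bench, x axis as socket_slots
- rack: wooden block of spare lamps, 85 x 270 x 30 mm, does not move; origin under its centre on the bench. Three recesses 90 mm apart along its y axis, one at its centre, each 6 mm deep (floor 24 mm above the bench), 24 mm diameter; the three lamps stand in them in any order
- candle_mid (a point): a spare lamp to leave alone: candle-shaped, pointed, 110 mm tall, 35 mm in diameter; middle of its height
- tube_mid (a point): a spare lamp to leave alone: slim straight tube, 116 mm tall, 30 mm in diameter; middle of its height
- bowl: small dark turned bowl to leave alone, 110 mm in diameter, 45 mm tall; origin under its centre
- gouge: turning gouge lying on the far side of the bench, to leave alone: 400 mm long along its x axis, 29 mm thick; origin on the bench 180 mm from the handle's end
Things that resemble listed ones, but are neither listed nor needed, are in the scene too. Leave any pink or turquoise look-alike of the part that bears lamp_mid alone.

How it is judged (in metres and radians):
On the way, in this order (a step that is already met when the one before it is completed fails the run):
1. the round lamp is held in the fingers, lifted clear of the block (height (world z) of lamp_pins above 0.06 m and contact force between the fingers and round_lamp above 2 N and contact force between round_lamp and rack below 0.1 N), for 0.1 s.
2. the lamp is pressed down in the holder, its pins down in the slots (z of lamp_pins in the frame of socket_slots below -0.006 m and horizontal distance between lamp_pins and socket_slots below 0.004 m and angle between the x axis of lamp_pins and the x axis of socket_slots, either way round below 0.4 rad), for 0.02 s.
At the end, for the whole second after the job is handed in: The lamp is locked in the holder: pins within 15 degrees of the end notches and 3 to 6.5 mm below the rim, axis within 3 mm of the holder's and 7 degrees of upright, contacts pressed down over 2 mm, lamp at rest, and the fingers still gripping it with over 2 N (z of lamp_pins in the frame of socket_slots between -0.0065 and -0.003 m and horizontal distance between lamp_pins and socket_slots below 0.003 m and angle between the x axis of lamp_pins and the x axis of socket_lock, either way round below 0.26 rad and angle between lamp_pins's own z axis and vertical below 0.12 rad and value of joint contacts above 0.002 m and contact force between the fingers and round_lamp above 2 N and linear speed of round_lamp below 0.02 m/s); the arm keeps its last pose, push and grip.
It fails at once if one of the other lamps is shifted by more than 15 mm (distance of any of candle_mid, tube_mid from where it was at the start of the episode above 0.015 m).
It fails at once if the bowl or the gouge is shifted by more than 20 mm (distance of any of bowl, gouge from where it was at the start of the episode above 0.02 m).
It also fails if it takes over 45 s, if anything falls off the work surface, if the arm or the gripper's body presses on something with over 40 N, if the wrist force passes 120 N, or if a joint passes its speed limit or range.

ROBOT

A 6-joint arm with a two-finger parallel gripper is mounted at the origin on the work surface. World frame = base frame: x ahead of the robot, y to its left, z up, the work surface at z = 0. Lengths are in m, angles in degrees, forces in N, time in s.
With the tool pointing down it reaches from about 0.3 to 0.75 m from the base axis. Payload 8.5 kg.
Tool frame: the origin (TCP) lies between the finger pads; the fingertips stand 19 mm ahead of it and the grasp point (between the pads) is the TCP; z points along the fingers, y is the line along which they close (so a half turn about z gives the same grasp; the last joint's range is limited). The gripper opens to 85 mm and grips with 20 to 120 N. Pads are 22 mm wide; open, the fingers measure 114 mm over their backs; the gripper's body (76 mm by 85 mm) begins 54 mm behind the grasp point. The pads swing forward as they close: fully open they stand 13 mm farther back than shut.
Start: joints at [-88.425, 21.807, 74.336, -0, 83.858, -12.336], TCP at [0.132, -0.534, 0.25] pointing down, gripper open.
Joint ranges: [-178.18, 178.18], [-50.72, 133.34], [12.68, 142.11], [-81.47, 261.47], [9.98, 163.14], [-165.26, 165.26]. Speed limits (degrees/s): [136.94, 136.94, 180, 180, 180, 180].

INTERFACE

Orientations are given as a 3x3 rotation matrix whose columns are the frame's x, y, z axes.
In Python, from rig import env, optics gives the robot as it stands.
- The arm moves only by the tool arm_command, never from a script. Its argument "commands" is one flat list of numbers, 7 for each row, row after row: the closure, from -1 (fully open) to 1 (shut), so that 0 is half open, then the shift along the tool's x, y, z as a fraction of full scale, then the turn, a rotation vector about the tool's x, y, z as a fraction of full scale. A call has 1 to 12 rows; each row is the pose to reach, as a shift and turn from the pose commanded when the call began, along the tool's axes at that moment; what a row does not reach only later rows make up. Full scale, the value 1, is 500 mm for a shift and 120 degrees for a turn. A row lasts 1/12 s, in which the tool goes at most 41.7 mm and 7.16 degrees, less where a joint would pass 70% of its speed; a pose out of reach is approached as far as the arm can. A call with a number of a shift or a turn outside -1 to 1 is refused whole. A call with a gripper value outside its range is refused whole. The fingers move at their own pace and stop on an object; "newtons" is the grip in N (left out, the last holds). Time passes only in rows, so rows that repeat a pose let the fingers close. It gives the time, the measured TCP pose, the force, the opening and the grip force at its end, in the units of the state.
- env.observe(): the state, without advancing time (a new reading comes with each control period).
- optics.get_image(name): name is "scene" or "top" or "wrist"; returns a dict with "image" (480x640x3 uint8, red, green, blue), "intrinsics" (3x3 intrinsics, pixels), "k1" (the pictures are not rectified: a ray, as slopes to the right and down, at radius r is drawn at 1 + k1 r^2 times it, then the intrinsics apply), "origin" and "orientation" of the camera in the world; the wrist camera has in their place "tool_from_camera" (4x4, takes a point from camera to tool coordinates, whose origin is the TCP and whose axes are the flange's). Camera axes: x right, y down, z forward; pixel columns grow to the right and rows downward; lengths in m; the calibration is good to about 2 mm. A picture is of the moment at which its call begins: read the wrist's pose just before it. There is no depth.
- env.close_job(): hands the job in; it is judged then, once.
The state is a dict: "time_s": time; "q": joint angles; "qvel": joint speeds; "joint_efforts": joint torques, N m; "position": TCP position; "tool_rot": TCP orientation; "ft_force": force on the tool from outside, world axes, zero at the start; "wrist_torque": the same for the moment, N m; "grip_width": finger opening in m; "gripper_force": force on a finger pad.
Only numpy, scipy, OpenCV 4.12 (cv2) and the standard library are available. Lean on these libraries where they do the work, as an engineer would, in place of code of your own. Each camera call takes 0.05 s, during which the arm holds its last target. There are 200 camera calls.

## Working session

There is one attempt and no reset: what is moved stays moved. The work goes in short steps, Python scripts to look and compute and a tool call to move; the robot and the scene stay as the last step left them, time stands still between calls to the robot, and variables do not carry over. Pictures are saved under pics/ and viewed, at most 10 in all, crops included, and the job is handed in when it is done.

Besides the shell and the picture viewer there is one more tool, called after "Emit:" by a JSON object that holds its "api" and its "payload", one argument or row to a line. arm_command: Moves the arm, as the interface text tells. Shift numbers are shares of 500 mm and turn numbers shares of 120 degrees, none past 1 either way. Its arguments: {"type":"object","properties":{"commands":{"type":"array","items":{"type":"number"}},"newtons":{"type":"number"}},"required":["commands"]}

```bash
mkdir -p pics; ls
cat > h.py <<'E'
import numpy as np, cv2
from rig import env, optics
def shot(name, fn=None):
    s=env.observe(); d=optics.get_image(name)
    if 'tool_from_camera' in d:
        T=np.array(d['tool_from_camera']); R=np.array(s['tool_rot']).reshape(3,3)
        d['orientation']=R@T[:3,:3]; d['origin']=R@T[:3,3]+np.array(s['position'])
    if fn: cv2.imwrite('pics/'+fn, cv2.cvtColor(d['image'],cv2.COLOR_RGB2BGR))
    return d
def ray(d,u,v):
    K=np.array(d['intrinsics']); a=np.array([(u-K[0,2])/K[0,0],(v-K[1,2])/K[1,1]])
    b=a.copy()
    for _ in range(20): b=a/(1+d['k1']*(b@b))
    r=np.array(d['orientation']).reshape(3,3)@np.array([b[0],b[1],1]); return np.array(d['origin']),r/np.linalg.norm(r)
def onz(d,u,v,z):
    o,r=ray(d,u,v); return o+r*(z-o[2])/r[2]
def proj(d,p):
    c=np.array(d['orientation']).reshape(3,3).T@(np.array(p)-np.array(d['origin'])); b=c[:2]/c[2]; b=b*(1+d['k1']*(b@b))
    K=np.array(d['intrinsics']); return np.array([K[0,0]*b[0]+K[0,2],K[1,1]*b[1]+K[1,2]])
E
python3 - <<'E'
from h import *
import pickle
for n in ('scene','top','wrist'):
    d=shot(n,n+'0.png'); pickle.dump(d,open(n+'0.pkl','wb')); print(n,np.round(d['origin'],3),np.round(d['orientation'],2).tolist(),d['intrinsics'],d['k1'])
print(env.observe())
a=[cv2.imread('pics/%s0.png'%n) for n in('scene','top')]
E
```

```text
pics
scene [1.247 0.561 0.668] [[-0.61, 0.43, -0.66], [0.79, 0.31, -0.53], [-0.02, -0.85, -0.53]] [[448.74302      0.         317.22356553]
 [  0.         448.74302    241.41851326]
 [  0.           0.           1.        ]] -0.059890996357339965
top [0.394 0.074 1.385] [[0.0, -0.98, 0.18], [-1.0, -0.0, -0.0], [0.0, -0.18, -0.98]] [[619.14487161   0.         328.67029542]
 [  0.         619.14487161 228.1579437 ]
 [  0.           0.           1.        ]] -0.014941543754280199
wrist [ 0.2   -0.517  0.374] [[0.24, -0.93, -0.26], [-0.97, -0.23, -0.06], [-0.0, 0.27, -0.96]] [[340.10354019   0.         319.1035307 ]
 [  0.         340.10354019 237.20182271]
 [  0.           0.           1.        ]] -0.061727709142973104
{'time_s': 0.15, 'q': array([-8.84276189e+01,  2.18341428e+01,  7.43726352e+01, -6.52536028e-04,
        8.38589516e+01, -1.23347595e+01]), 'qvel': array([-0.0483905 , -0.10452313, -0.27071048, -0.00041577, -0.01418679,
        0.15608481]), 'joint_efforts': array([ 3.42641812e-03, -4.48628283e+01, -2.31343514e+01, -1.01454029e-04,
        3.78696437e-03, -3.80413167e-05]), 'position': array([ 0.13219077, -0.53366648,  0.24984728]), 'tool_rot': array([[ 9.70686246e-01,  2.40350184e-01, -4.27981515e-05],
       [ 2.40350074e-01, -9.70685597e-01,  1.14645545e-03],
       [ 2.34007229e-04, -1.12313507e-03, -9.99999342e-01]]), 'ft_force': array([-0.86367157,  0.14014279,  0.27429736]), 'wrist_torque': array([ 0.03077169, -0.03545059,  0.04069157]), 'gripper_force': 0.0, 'grip_width': 0.08538404605655733}
```

View pics/scene0.png

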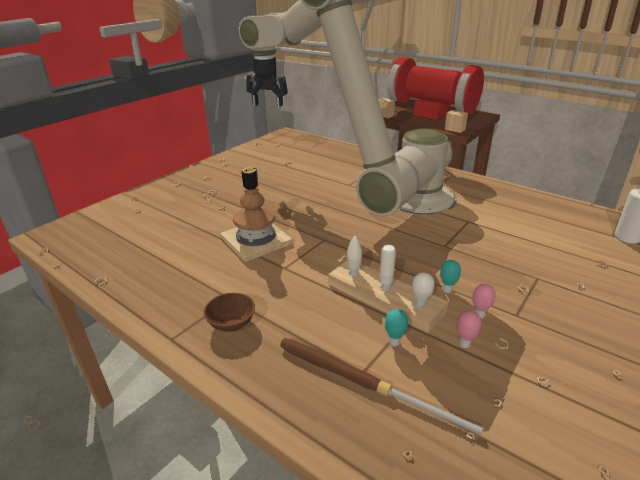

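View pics/top0.png

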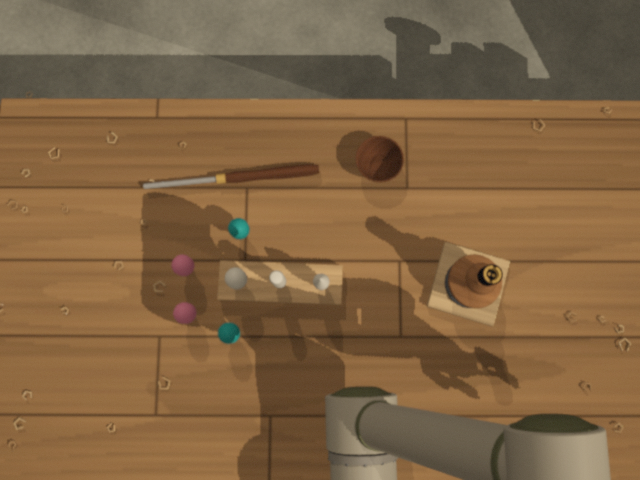

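The candidates for the lamp, as scene / top pixels:
- White round lamp in the block: (423,287) / (235,278). This is the one I want.
- White tube: (388,265) / (278,280).
- White candle: (355,252) / (322,283).
- Turquoise look-alikes: (450,272), (397,324) / (238,228), (229,333).
- Pink look-alikes: (484,296), (469,328) / (183,265), (185,313).

The black holder is at (250,178) / (490,274).

Run:
```python
from h import *
import pickle
S=pickle.load(open('scene0.pkl','rb'));T=pickle.load(open('top0.pkl','rb'))
def tri(a,b):
    o1,r1=ray(S,*a);o2,r2=ray(T,*b)
    A=np.stack([r1,-r2],1);t=np.linalg.lstsq(A,o2-o1,rcond=None)[0]
    p,q=o1+t[0]*r1,o2+t[1]*r2;return np.round((p+q)/2,4),round(np.linalg.norm(p-q),4)
print('lamp',tri((423,286),(235.5,278)))
print('holder',tri((250,171),(490.5,274.5)), onz(T,490.5,274.5,.215))
for n,p in dict(tube=(278,280),candle=(322,283),lamp=(235.5,278)).items(): print(n,onz(T,*p,.09))
for p in ((238,228),(229,333),(183,265),(185,313)): print('look',onz(T,*p,.06))
for c in ((221,263),(343,266),(341,303),(219,299)): print('rack corner',onz(T,*c,.03))
i=T['image'];a=cv2.resize(i[245:305,450:520],None,fx=5.5,fy=5.5,interpolation=3);b=cv2.resize(S['image'][225:325,330:450],None,fx=3.3,fy=3.3,interpolation=3)
cv2.imwrite('pics/c1.png',cv2.cvtColor(np.hstack([a,b[:330,:390]]),cv2.COLOR_RGB2BGR))
```

```text
lamp (array([0.5207, 0.2671, 0.0785]), np.float64(0.0001))
holder (array([ 0.5157, -0.2369,  0.2136]), np.float64(0.0001)) [ 0.51550996 -0.23643449  0.215     ]
tube [0.51573623 0.17627518 0.09      ]
candle [0.50973535 0.08416718 0.09      ]
lamp [0.51964258 0.26534383 0.09      ]
look [0.63140623 0.26750938 0.06      ]
look [0.40625538 0.28016899 0.06      ]
look [0.55017781 0.38356062 0.06      ]
look [0.44779139 0.37485515 0.06      ]
rack corner [0.55842188 0.30709272 0.03      ]
rack corner [0.55262772 0.03864067 0.03      ]
rack corner [0.47168373 0.04310548 0.03      ]
rack corner [0.47952894 0.30885404 0.03      ]
```

View pics/c1.png

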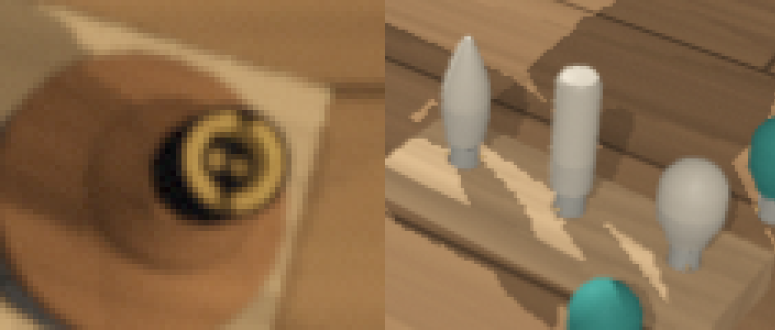

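The crop confirms it: the plain white globe is the third lamp in the block. The brass holder rim shows slot notches at about (240,118) and (232,205) in the crop. I'll look from above the holder first, since it's on the way.

Emit:
{"api": "arm_command", "payload": {
  "commands": [-1, 0.887, -0.392, -0.22, 0, 0, 0, -1, 0.887, -0.392, -0.22, 0, 0, 0, -1, 0.887, -0.392, -0.22, 0, 0, 0, -1, 0.887, -0.392, -0.22, 0, 0, 0, -1, 0.887, -0.392, -0.22, 0, 0, 0, -1, 0.887, -0.392, -0.22, 0, 0, 0, -1, 0.887, -0.392, -0.22, 0, 0, 0, -1, 0.887, -0.392, -0.22, 0, 0, 0, -1, 0.887, -0.392, -0.22, 0, 0, 0, -1, 0.887, -0.392, -0.22, 0, 0, 0, -1, 0.887, -0.392, -0.22, 0, 0, 0, -1, 0.887, -0.392, -0.22, 0, 0, 0]
}}

```text
time_s: 1.15
position: [0.517, -0.2351, 0.3607]
tool_rot: [[0.971, 0.241, -0.0], [0.241, -0.971, 0.0], [-0.0, -0.0, -1.0]]
ft_force: [0.1, -1.1, 0.1]
grip_width: 0.085
gripper_force: 0.0
```

Emit:
{"api": "arm_command", "payload": {
  "commands": [-1, 0, 0, 0, 0, 0, 0, -1, 0, 0, 0, 0, 0, 0, -1, 0, 0, 0, 0, 0, 0]
}}

```text
time_s: 1.4
position: [0.5153, -0.2371, 0.3598]
tool_rot: [[0.971, 0.241, -0.001], [0.241, -0.971, 0.0], [-0.001, -0.001, -1.0]]
ft_force: [-0.9, 0.3, -0.7]
grip_width: 0.0854
gripper_force: 0.0
```

Run:
```python
from h import *
import pickle
d=shot('wrist'); pickle.dump(d,open('w1.pkl','wb'))
c=proj(d,[.5155,-.2365,.215]); print(c)
x,y=int(c[0]),int(c[1]); im=d['image'][y-60:y+60,x-60:x+60]
print(x-60,y-60)
cv2.imwrite('pics/w1.png',cv2.cvtColor(cv2.resize(im,None,fx=5,fy=5,interpolation=3),cv2.COLOR_RGB2BGR))
```

```text
[319.00193119 229.31014673]
259 169
```

View pics/w1.png

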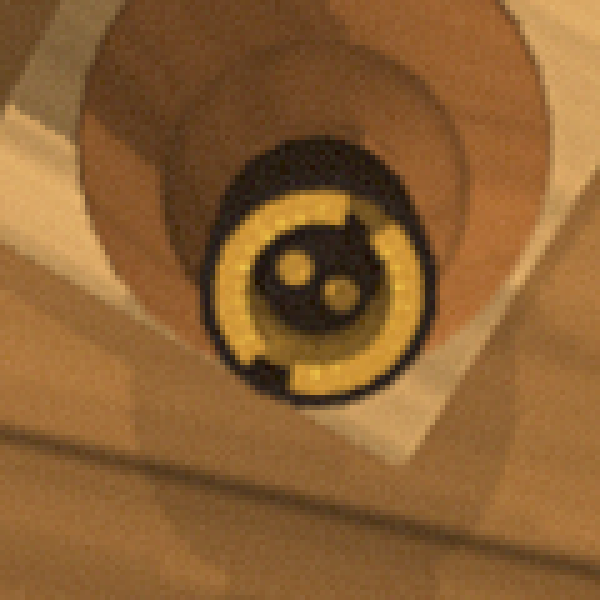

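The crop shows the brass rim centred at about (320,293), with slots at about (364,216) upper right and (270,377) lower left. I'll fit the ring and the slot line.

Run:
```python
from h import *
import pickle
d=pickle.load(open('w1.pkl','rb'))
im=d['image'][169:289,259:379]; hsv=cv2.cvtColor(im,cv2.COLOR_RGB2HSV)
m=((hsv[...,0]>15)&(hsv[...,0]<28)&(hsv[...,1]>150)&(hsv[...,2]>150)).astype(np.uint8)
yy,xx=np.mgrid[:120,:120]; m[(xx-64)**2+(yy-58.5)**2>24**2]=0
cn=max(cv2.findContours(m,cv2.RETR_EXTERNAL,cv2.CHAIN_APPROX_NONE)[0],key=cv2.contourArea)
v,u=np.nonzero(m); P=np.array([onz(d,a+259,b+169,.215) for a,b in zip(u,v)])
h=cv2.convexHull(P[:,:2].astype(np.float32)); (c,r)=cv2.minEnclosingCircle(h); c=np.array(c); print('ring',c,r,len(P))
ang=np.degrees(np.arctan2(P[:,1]-c[1],P[:,0]-c[0])); H=np.histogram(ang,bins=np.arange(-180,181,6))
print([(int(a),int(n)) for n,a in zip(H[0],H[1]) if n<12])
a,b=[onz(d,259+x/5,169+y/5,.215) for x,y in((364,216),(270,377))]
print((a+b)/2, np.degrees(np.arctan2(*(a-b)[1::-1])))
```

```text
ring [ 0.51770568 -0.2388549 ] 0.01702544093132019 611
[(-180, 11), (-174, 9), (-162, 11), (-156, 11), (-150, 11), (-144, 11), (-126, 9), (-114, 10), (-102, 11), (-96, 11), (-90, 11), (-84, 10), (-78, 9), (-42, 11), (-30, 1), (-24, 0), (-18, 0), (-12, 0), (-6, 7), (0, 11), (6, 10), (12, 11), (24, 11), (78, 11), (84, 11), (96, 9), (114, 11), (120, 11), (126, 11), (144, 8), (150, 4), (156, 0), (162, 0), (168, 0), (174, 7)]
[ 0.51679561 -0.23892716  0.215     ] -15.443487036720596
```

The slot axis is at about -17° and the mouth centre at about (0.517,-0.239). Next I'll move to an oblique view of the round lamp to see its pins.

Emit:
{"api": "arm_command", "payload": {
  "commands": [-1, 0.491, -0.974, 0.22, 0, 0, 0, -1, 0.491, -0.974, 0.22, 0, 0, 0, -1, 0.491, -0.974, 0.22, 0, 0, 0, -1, 0.491, -0.974, 0.22, 0, 0, 0, -1, 0.491, -0.974, 0.22, 0, 0, 0, -1, 0.491, -0.974, 0.22, 0, 0, 0, -1, 0.491, -0.974, 0.22, 0, 0, 0, -1, 0.491, -0.974, 0.22, 0, 0, 0, -1, 0.491, -0.974, 0.22, 0, 0, 0, -1, 0.491, -0.974, 0.22, 0, 0, 0, -1, 0.491, -0.974, 0.22, 0, 0, 0, -1, 0.491, -0.974, 0.22, 0, 0, 0]
}}

```text
time_s: 2.45
position: [0.6248, 0.2412, 0.261]
tool_rot: [[0.971, 0.238, -0.0], [0.238, -0.971, -0.0], [-0.001, 0.0, -1.0]]
ft_force: [0.8, -1.8, 0.0]
grip_width: 0.0853
gripper_force: 0.0
```

Emit:
{"api": "arm_command", "payload": {
  "commands": [-1, 0, 0, 0, 0, 0, 0, -1, 0, 0, 0, 0, 0, 0, -1, 0, 0, 0, 0, 0, 0, -1, 0, 0, 0, 0, 0, 0]
}}

```text
time_s: 2.78
position: [0.6248, 0.2388, 0.2621]
tool_rot: [[0.971, 0.238, 0.001], [0.238, -0.971, -0.0], [0.001, 0.0, -1.0]]
ft_force: [-0.2, -0.7, 0.7]
grip_width: 0.0851
gripper_force: 0.0
```

Run:
```python
from h import *
import pickle
d=shot('wrist'); pickle.dump(d,open('w2.pkl','wb'))
print(env.observe()['position'],d['origin'])
c=proj(d,[.520,.266,.06]); print(c)
x,y=int(c[0]),int(c[1]); y=min(y,419); im=d['image'][y-60:y+60,x-60:x+60]
print(x-60,y-60)
cv2.imwrite('pics/w2.png',cv2.cvtColor(cv2.resize(im,None,fx=5,fy=5,interpolation=3),cv2.COLOR_RGB2BGR))
```

```text
[0.62479085 0.23892593 0.26224779] [0.69259383 0.25577125 0.38589673]
[270.85942243 303.55269371]
210 243
```

View pics/w2.png

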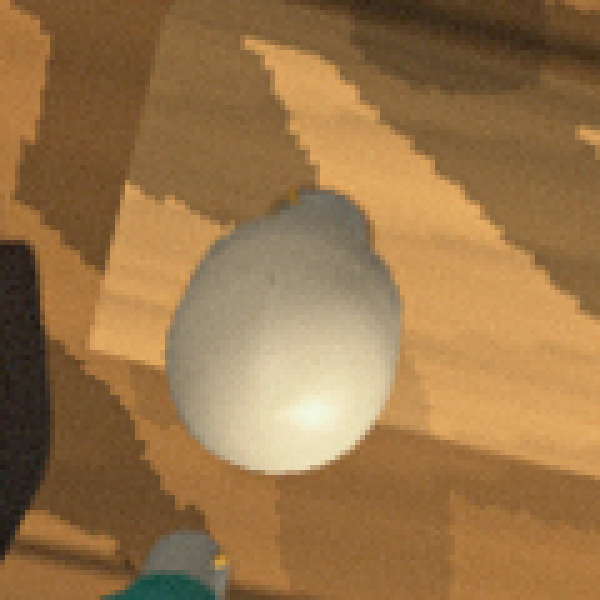

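The round lamp's axis is near crop (285,355), taken at the dome's sphere centre. One brass pin is peeking out at about (292,195), beyond the left edge of the cap.

Run:
```python
from h import *
import pickle
d=pickle.load(open('w2.pkl','rb'))
hsv=cv2.cvtColor(d['image'],cv2.COLOR_RGB2HSV)
c=onz(d,210+285/5,243+355/5,.087);print('lamp',c)
for u,v in((292,195),(288,198),(296,190)):
    p=onz(d,210+u/5,243+v/5,.033);e=p-c;print(p,np.hypot(*e[:2]),np.degrees(np.arctan2(e[1],e[0])))
# predicted pin pixel (crop) for axes
for a in range(20,180,10):
    q=[c[0]+.0138*np.cos(np.radians(a)),c[1]+.0138*np.sin(np.radians(a)),.033];w=proj(d,q);print(a,np.round((w-[210,243])*5))
```

```text
lamp [0.52226353 0.26660059 0.087     ]
[0.531261   0.27482686 0.033     ] 0.012191228165810626 42.43626288098038
[0.53032804 0.27555861 0.033     ] 0.012053319644294168 48.0046692198635
[0.53266895 0.27419169 0.033     ] 0.012880120765701917 36.111986221600986
20 [311. 183.]
30 [300. 184.]
40 [291. 188.]
50 [282. 193.]
60 [274. 200.]
70 [268. 207.]
80 [263. 216.]
90 [260. 225.]
100 [259. 235.]
110 [260. 245.]
120 [262. 254.]
130 [267. 263.]
140 [272. 271.]
150 [280. 279.]
160 [288. 285.]
170 [298. 289.]
```

Emit:
{"api": "arm_command", "payload": {
  "commands": [-1, -0.187, -0.103, 0.1, 0, 0, 0, -1, -0.187, -0.103, 0.1, 0, 0, 0, -1, -0.187, -0.103, 0.1, 0, 0, 0, -1, -0.187, -0.103, 0.2, 0, 0, 0, -1, -0.187, -0.103, 0.2, 0, 0, 0, -1, -0.187, -0.103, 0.2, 0, 0, 0, -1, -0.187, -0.103, 0.2, 0, 0, 0, -1, -0.187, -0.103, 0.2, 0, 0, 0, -1, -0.187, -0.103, 0.2, 0, 0, 0]
}}

```text
time_s: 3.58
position: [0.5228, 0.2681, 0.1631]
tool_rot: [[0.971, 0.239, 0.003], [0.239, -0.971, 0.001], [0.003, -0.0, -1.0]]
ft_force: [0.4, -0.4, -0.3]
grip_width: 0.0856
gripper_force: 0.0
```

Run:
```python
from h import *
import pickle
d=shot('wrist','w3.png'); pickle.dump(d,open('w3.pkl','wb'))
s=env.observe();print(s['position'])
print(proj(d,[.5215,.2667,.1085]),proj(d,s['position']))
```

```text
[0.52243285 0.26822299 0.16278904]
[321.56368534 273.33093618] [319.36938432 319.76730042]
```

View pics/w3.png

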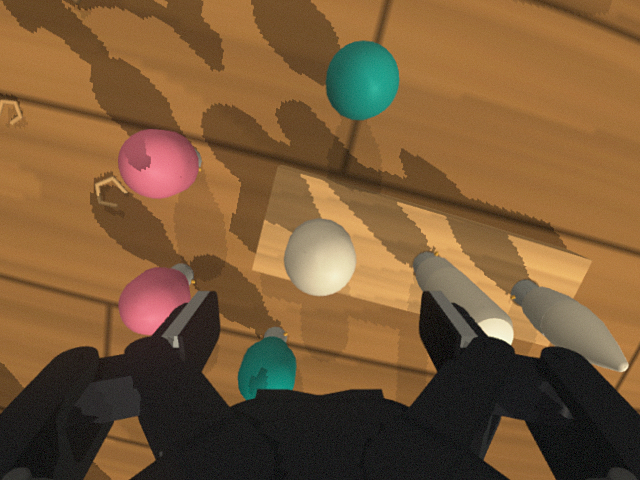

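The lamp is a circle centred at about (320,258), between the open fingers. The tube lies clear to the right, outside the right finger.

Run:
```python
from h import *
import pickle
d=pickle.load(open('w3.pkl','rb'))
hsv=cv2.cvtColor(d['image'],cv2.COLOR_RGB2HSV)
m=((hsv[...,1]<75)&(hsv[...,2]>120)).astype(np.uint8); m[:, :270]=0; m[:,370:]=0; m[:200]=0;m[310:]=0
cn=max(cv2.findContours(m,0,1)[0],key=cv2.contourArea);(c,r)=cv2.minEnclosingCircle(cn);print(c,r)
print(onz(d,*c,.087), env.observe()['position'],env.observe()['tool_rot'])
```

```text
(319.7680358886719, 256.9845275878906) 38.373897552490234
[0.5235099  0.26820405 0.087     ] [0.52243285 0.26822299 0.16278904] [[ 9.70847405e-01  2.39686456e-01  2.39149219e-03]
 [ 2.39685500e-01 -9.70850346e-01  6.82940880e-04]
 [ 2.48547270e-03 -8.98253799e-05 -9.99996907e-01]]
```

Emit:
{"api": "arm_command", "payload": {
  "commands": [-1, 0, 0, 0.08, 0, 0, 0, -1, 0, 0, 0.15, 0, 0, 0, -1, 0, 0, 0.175, 0, 0, 0, -1, 0, 0, 0.175, 0, 0, 0, -1, 0, 0, 0.175, 0, 0, 0, 1, 0, 0, 0.175, 0, 0, 0, 1, 0, 0, 0.175, 0, 0, 0, 1, 0, 0, 0.175, 0, 0, 0, 1, 0, 0, 0.175, 0, 0, 0, 1, 0, 0, 0.175, 0, 0, 0, 1, 0, 0, 0.175, 0, 0, 0, 1, 0, 0, 0.175, 0, 0, 0],
  "newtons": 60
}}

```text
time_s: 4.63
position: [0.522, 0.2686, 0.0755]
tool_rot: [[0.971, 0.24, 0.003], [0.24, -0.971, 0.001], [0.003, -0.0, -1.0]]
ft_force: [-0.5, -0.4, 5.3]
grip_width: 0.0437
gripper_force: 60.4
```

Emit:
{"api": "arm_command", "payload": {
  "commands": [1, 0, 0, -0.08, 0, 0, 0, 1, 0, 0, -0.16, 0, 0, 0, 1, 0, 0, -0.24, 0, 0, 0, 1, 0, 0, -0.32, 0, 0, 0, 1, 0, 0, -0.4, 0, 0, 0, 1, 0, 0, -0.47, 0, 0, 0, 1, 0, 0, -0.47, 0, 0, 0]
}}

```text
time_s: 5.22
position: [0.5226, 0.2688, 0.3173]
tool_rot: [[0.971, 0.241, 0.014], [0.241, -0.971, 0.004], [0.014, -0.0, -1.0]]
ft_force: [0.7, -0.0, -0.9]
grip_width: 0.0435
gripper_force: 62.0
```

Emit:
{"api": "arm_command", "payload": {
  "commands": [1, -0.255, 0.982, 0, 0, 0, -1, 1, -0.255, 0.982, 0, 0, 0, -1, 1, -0.255, 0.982, 0, 0, 0, -1, 1, -0.255, 0.982, 0, 0, 0, -1, 1, -0.255, 0.982, 0, 0, 0, -1, 1, -0.255, 0.982, 0, 0, 0, -1, 1, -0.255, 0.982, 0, 0, 0, -1, 1, -0.255, 0.982, 0, 0, 0, -1, 1, -0.255, 0.982, 0, 0, 0, -1, 1, -0.255, 0.982, 0, 0, 0, -1, 1, -0.255, 0.982, 0, 0, 0, -1, 1, -0.255, 0.982, 0, 0, 0, -1]
}}

```text
time_s: 6.22
position: [0.5162, -0.188, 0.3093]
tool_rot: [[-0.042, 0.999, 0.001], [0.999, 0.042, -0.0], [-0.0, 0.001, -1.0]]
ft_force: [2.0, 0.5, -0.4]
grip_width: 0.0434
gripper_force: 62.0
```

Emit:
{"api": "arm_command", "payload": {
  "commands": [1, -0.09, 0, 0, 0, 0, -0.35, 1, -0.09, 0, 0, 0, 0, -0.35, 1, -0.09, 0, 0, 0, 0, -0.35, 1, -0.09, 0, 0, 0, 0, -0.35, 1, -0.09, 0, 0, 0, 0, -0.35, 1, -0.09, 0, 0, 0, 0, -0.35, 1, -0.09, 0, 0, 0, 0, -0.35, 1, -0.09, 0, 0, 0, 0, -0.35, 1, -0.09, 0, 0, 0, 0, -0.35]
}}

```text
time_s: 6.97
position: [0.5183, -0.2312, 0.3091]
tool_rot: [[-0.693, 0.721, 0.0], [0.721, 0.693, -0.0], [-0.0, 0.0, -1.0]]
ft_force: [-0.3, -0.2, -1.2]
grip_width: 0.0438
gripper_force: 62.0
```

Run:
```python
from h import *
import pickle
s=env.observe();print(s['position'],s['tool_rot'],s['q'])
d=shot('wrist'); e=shot('scene'); t=shot('top');pickle.dump((d,e,t),open('w4.pkl','wb'))
p=np.array(s['position']); c=proj(e,p-[0,0,.0425]);print(c, proj(e,[.5165,-.238,.215]),proj(d,[.5165,-.238,.215]))
def crop(i,c,w,h,f): x,y=int(c[0])-w//2,int(c[1])-h//2;print(x,y);return cv2.resize(i[y:y+h,x:x+w],None,fx=f,fy=f,interpolation=3)
a=crop(e['image'],c,80,100,5);b=cv2.resize(d['image'],(667,500))[:,130:530]
cv2.imwrite('pics/w4.png',cv2.cvtColor(np.hstack([a,b]),cv2.COLOR_RGB2BGR))
```

```text
[ 0.51825309 -0.23121114  0.30905625] [[-6.92981524e-01  7.20955337e-01  9.58980640e-05]
 [ 7.20955335e-01  6.92981530e-01 -5.65925060e-05]
 [-1.07256256e-04  2.99206598e-05 -9.99999994e-01]] [-3.59932651e+01  2.17193549e+01  6.48002057e+01  6.06739351e-04
  9.34740882e+01 -7.98598170e+01]
[248.88722079 152.1822595 ] [249.43946327 170.51571798] [308.89588642 252.79394085]
208 102
```

View pics/w4.png

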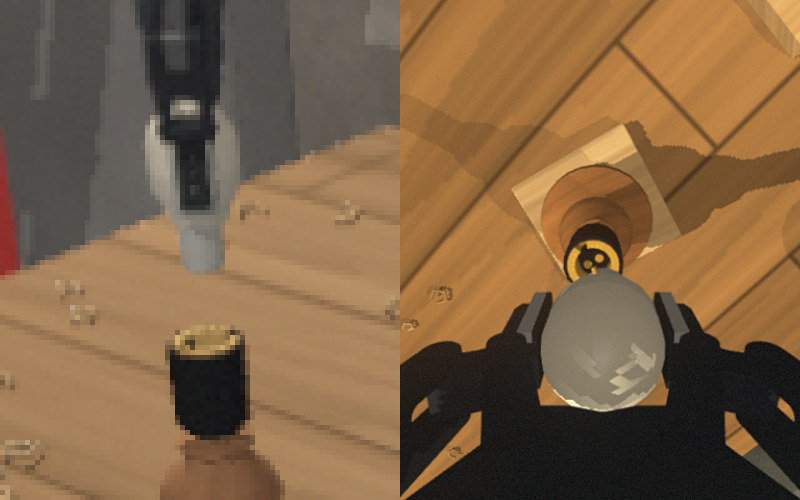

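The lamp is held upright above the holder, with the holder's ring about 7 mm further along -y and its upper half visible at about (309,253) in the wrist view. I'll fit both in this same view so the camera bias cancels.

Run:
```python
from h import *
import pickle
from scipy.optimize import least_squares
d,e,t=pickle.load(open('w4.pkl','rb'))
def brass(d,c,zz=.215,R=26):
    hsv=cv2.cvtColor(d['image'],cv2.COLOR_RGB2HSV)
    m=((hsv[...,0]>15)&(hsv[...,0]<28)&(hsv[...,1]>150)&(hsv[...,2]>140))
    yy,xx=np.mgrid[:480,:640]; m&=(xx-c[0])**2+(yy-c[1])**2<R*R
    v,u=np.nonzero(m); return np.array([onz(d,a,b,zz)[:2] for a,b in zip(u,v)])
def fit(P,c0,r=.017):
    c=np.array(c0)
    for _ in range(5):
        q=P-c;a=np.round(np.degrees(np.arctan2(q[:,1],q[:,0]))/8);k=np.hypot(*q.T)
        o=np.array([P[a==i][k[a==i].argmax()] for i in np.unique(a)]); o=o[(abs(np.hypot(*(o-c).T)-r)<.004)]
        c=least_squares(lambda x:np.hypot(*(o-x).T)-r,c,loss='soft_l1',f_scale=.0005).x
    return c,len(o),np.std(np.hypot(*(o-c).T))
w1=pickle.load(open('w1.pkl','rb'))
print('w1',fit(brass(w1,(323,228)),(.517,-.2385)))
P=brass(d,(309,250));print('w4',len(P),P.min(0),P.max(0),fit(P,(.517,-.238)))
print('top',fit(brass(t,proj(t,[.516,-.237,.215]),R=13),(.516,-.237)))
hsv=cv2.cvtColor(d['image'],cv2.COLOR_RGB2HSV);m=((hsv[...,1]<60)&(hsv[...,2]>90)).astype(np.uint8)
cn=[c for c in cv2.findContours(m,0,1)[0] if cv2.pointPolygonTest(c,(316,330),False)>0][0]
(x,y),r=cv2.minEnclosingCircle(cn);print(x,y,r,cv2.boundingRect(cn))
s=env.observe()['position']; pz=s[2]+.0125
print('lamp', [onz(d,a,b,pz)-s for a,b in((x,y),(cv2.boundingRect(cn)[0]+cv2.boundingRect(cn)[2]/2,y))])
print('proj lamp axis',proj(d,s+[0,0,.0125]))
```

```text
w1 (array([ 0.51761613, -0.23860749]), 36, np.float64(0.0006991003136235541))
w4 711 [ 0.50076215 -0.25449532] [ 0.53131289 -0.22158398] (array([ 0.51786469, -0.23863173]), 29, np.float64(0.00029531379187227116))Traceback (most recent call last):
  File "<stdin>", line 20, in <module>
  File "<stdin>", line 13, in fit
ValueError: operands could not be broadcast together with shapes (0,) (2,)
```

Emit:
{"api": "arm_command", "payload": {
  "commands": [1, -0.0124, -0.0112, 0, 0, 0, 0, 1, -0.0124, -0.0112, 0, 0, 0, 0, 1, -0.0124, -0.0112, 0.03, 0, 0, 0, 1, -0.0124, -0.0112, 0.06, 0, 0, 0, 1, -0.0124, -0.0112, 0.075, 0, 0, 0, 1, -0.0124, -0.0112, 0.085, 0, 0, 0, 1, -0.0124, -0.0112, 0.094, 0, 0, 0, 1, -0.0124, -0.0112, 0.094, 0, 0, 0, 1, -0.0124, -0.0112, 0.094, 0, 0, 0]
}}

```text
time_s: 7.87
position: [0.5178, -0.2396, 0.2616]
tool_rot: [[-0.695, 0.719, -0.003], [0.719, 0.695, 0.001], [0.003, -0.002, -1.0]]
ft_force: [-5.9, -0.2, -4.2]
grip_width: 0.0437
gripper_force: 61.6
```

Emit:
{"api": "arm_command", "payload": {
  "commands": [1, 0.0016, -0.0016, 0, 0, 0, 0, 1, 0.0016, -0.0016, 0, 0, 0, 0, 1, 0.0016, -0.0016, 0.003, 0, 0, 0, 1, 0.0016, -0.0016, 0.003, 0, 0, 0]
}}

```text
time_s: 8.2
position: [0.5174, -0.2396, 0.2609]
tool_rot: [[-0.695, 0.719, 0.0], [0.719, 0.695, -0.0], [-0.001, -0.0, -1.0]]
ft_force: [-4.9, 0.4, 1.3]
grip_width: 0.0436
gripper_force: 62.2
```

Emit:
{"api": "arm_command", "payload": {
  "commands": [1, 0.002, -0.002, 0, 0, 0, 0, 1, 0.002, -0.002, 0, 0, 0, 0, 1, 0.002, -0.002, 0, 0, 0, 0, 1, 0.002, -0.002, 0, 0, 0, 0]
}}

```text
time_s: 8.53
position: [0.5164, -0.2397, 0.2606]
tool_rot: [[-0.695, 0.719, 0.001], [0.719, 0.695, -0.0], [-0.001, 0.0, -1.0]]
ft_force: [0.5, 0.7, 0.1]
grip_width: 0.0438
gripper_force: 62.1
```

Emit:
{"api": "arm_command", "payload": {
  "commands": [1, 0, 0, 0.004, 0, 0, 0, 1, 0, 0, 0.008, 0, 0, 0, 1, 0, 0, 0.012, 0, 0, 0, 1, 0, 0, 0.012, 0, 0, 0, 1, 0, 0, 0.012, 0, 0, 0]
}}

```text
time_s: 8.95
position: [0.5164, -0.2396, 0.2547]
tool_rot: [[-0.695, 0.719, 0.001], [0.719, 0.695, -0.0], [-0.001, 0.001, -1.0]]
ft_force: [1.2, 1.7, 4.0]
grip_width: 0.0435
gripper_force: 62.4
```

Emit:
{"api": "arm_command", "payload": {
  "commands": [1, 0, 0, 0.005, 0, 0, 0, 1, 0, 0, 0.01, 0, 0, 0, 1, 0, 0, 0.0145, 0, 0, 0, 1, 0, 0, 0.0145, 0, 0, 0, 1, 0, 0, 0.0145, 0, 0, 0]
}}

```text
time_s: 9.37
position: [0.5164, -0.2397, 0.2482]
tool_rot: [[-0.695, 0.719, 0.002], [0.719, 0.695, -0.001], [-0.002, 0.001, -1.0]]
ft_force: [-0.3, 1.9, 7.5]
grip_width: 0.0435
gripper_force: 62.9
```

Emit:
{"api": "arm_command", "payload": {
  "commands": [1, 0, 0, 0.001, 0, 0, 0, 1, 0, 0, 0.001, 0, 0, 0.05, 1, 0, 0, 0.001, 0, 0, 0.1, 1, 0, 0, 0.001, 0, 0, 0.15, 1, 0, 0, 0.001, 0, 0, 0.2, 1, 0, 0, 0.001, 0, 0, 0.25, 1, 0, 0, 0.001, 0, 0, 0.25, 1, 0, 0, 0.001, 0, 0, 0.25]
}}

```text
time_s: 10.03
position: [0.5165, -0.2395, 0.2479]
tool_rot: [[-0.242, 0.97, 0.002], [0.97, 0.242, -0.001], [-0.001, 0.002, -1.0]]
ft_force: [-0.0, 2.5, 9.7]
grip_width: 0.0438
gripper_force: 62.9
```

```bash
python3 -c "
from h import *
s=env.observe();print(s['position'],s['wrist_torque'],s['ft_force'])"
```

```text
[ 0.51650298 -0.23951514  0.24786651] [ 0.46823045 -0.00174057  0.00649161] [-7.60329721e-03  2.47061162e+00  9.70995173e+00]
```

Emit:
{"api": "arm_command", "payload": {
  "commands": [1, 0, 0, 0, 0, 0, 0.05, 1, 0, 0, 0, 0, 0, 0.1, 1, 0, 0, 0, 0, 0, 0.15, 1, 0, 0, 0, 0, 0, 0.2, 1, 0, 0, 0, 0, 0, 0.25, 1, 0, 0, 0, 0, 0, 0.3, 1, 0, 0, 0, 0, 0, 0.35, 1, 0, 0, 0, 0, 0, 0.4, 1, 0, 0, 0, 0, 0, 0.4, 1, 0, 0, 0, 0, 0, 0.4]
}}

```text
time_s: 10.87
position: [0.5168, -0.2393, 0.2479]
tool_rot: [[0.559, 0.829, 0.003], [0.829, -0.559, -0.001], [0.001, 0.003, -1.0]]
ft_force: [1.3, 2.8, 9.0]
grip_width: 0.0439
gripper_force: 62.8
```

```bash
python3 -c "
from h import *
s=env.observe();print(s['position'],s['wrist_torque'],s['ft_force'])"
```

```text
[ 0.51680229 -0.23934964  0.24792087] [ 0.71725006 -0.3110151  -0.021905  ] [1.3403649  2.83382786 8.99970071]
```

Emit:
{"api": "arm_command", "payload": {
  "commands": [1, 0, 0, 0, 0, 0, 0.03, 1, 0, 0, 0, 0, 0, 0.06, 1, 0, 0, 0, 0, 0, 0.06]
}}

```text
time_s: 11.12
position: [0.5169, -0.2394, 0.2479]
tool_rot: [[0.66, 0.751, 0.003], [0.751, -0.66, -0.001], [0.002, 0.003, -1.0]]
ft_force: [2.3, 3.1, 8.6]
grip_width: 0.0435
gripper_force: 62.8
```

```bash
python3 -c "
from h import *
s=env.observe();print(s['position'],s['wrist_torque'],s['ft_force'],s['tool_rot'])"
```

```text
[ 0.51694802 -0.23944075  0.2479471 ] [ 0.56326551 -0.36845332  0.01102549] [2.298448   3.08207745 8.64498507] [[ 6.60061270e-01  7.51203656e-01  3.49090549e-03]
 [ 7.51209882e-01 -6.60062898e-01 -8.26942210e-04]
 [ 1.68301518e-03  3.16823523e-03 -9.99993565e-01]]
```

Emit:
{"api": "arm_command", "payload": {
  "commands": [1, 0, 0, 0, 0, 0, 0.03, 1, 0, 0, 0, 0, 0, 0.05, 1, 0, 0, 0, 0, 0, 0.05]
}}

```text
time_s: 11.37
position: [0.5174, -0.2394, 0.248]
tool_rot: [[0.734, 0.679, 0.005], [0.679, -0.734, -0.001], [0.003, 0.004, -1.0]]
ft_force: [5.4, 2.8, 7.3]
grip_width: 0.0434
gripper_force: 62.7
```

```bash
python3 -c "
from h import *
s=env.observe();print(s['position'],s['wrist_torque'],s['ft_force'],s['tool_rot'])"
```

```text
[ 0.51744068 -0.23943187  0.24797985] [ 0.51246806 -0.88896725  0.29148404] [5.38221771 2.84573783 7.33061399] [[ 0.73376068  0.67939114  0.00478989]
 [ 0.67940236 -0.73376511 -0.00109137]
 [ 0.00277319  0.00405507 -0.99998793]]
```

Emit:
{"api": "arm_command", "payload": {
  "commands": [1, 0.002, 0.0006, 0, 0, 0, -0.015, 1, 0.002, 0.0006, -0.003, 0, 0, -0.015, 1, 0.002, 0.0006, -0.006, 0, 0, -0.015, 1, 0.002, 0.0006, -0.009, 0, 0, -0.015, 1, 0.002, 0.0006, -0.009, 0, 0, -0.015]
}}

```text
time_s: 11.78
position: [0.5173, -0.2395, 0.2486]
tool_rot: [[0.712, 0.702, -0.001], [0.702, -0.712, 0.002], [0.0, -0.002, -1.0]]
ft_force: [7.5, -3.4, -15.0]
grip_width: 0.043
gripper_force: 64.9
```

```bash
python3 -c "
from h import *
s=env.observe();print(s['position'],s['wrist_torque'],s['ft_force'],s['tool_rot'])"
```

```text
[ 0.51734699 -0.23946902  0.24857171] [-0.63844904 -1.44141044  0.22392393] [  7.4797917   -3.37309024 -15.00954929] [[ 7.11889159e-01  7.02290242e-01 -1.49679788e-03]
 [ 7.02291836e-01 -7.11887424e-01  1.57240719e-03]
 [ 3.87346368e-05 -2.17056856e-03 -9.99997644e-01]]
```

Emit:
{"api": "arm_command", "payload": {
  "commands": [1, 0, 0, 0.005, 0, 0, 0, 1, 0, 0, 0.01, 0, 0, 0, 1, 0, 0, 0.01, 0, 0, 0, 1, 0, 0, 0.01, 0, 0, 0]
}}

```text
time_s: 12.12
position: [0.5175, -0.2393, 0.2482]
tool_rot: [[0.712, 0.703, 0.003], [0.703, -0.712, -0.002], [0.001, 0.004, -1.0]]
ft_force: [0.4, 1.2, 12.2]
grip_width: 0.0433
gripper_force: 67.1
```

Run:
```python
from h import *
import pickle
s=env.observe();print(s['position'],s['wrist_torque'],s['ft_force'],s['tool_rot'])
d=shot('wrist');e=shot('scene');pickle.dump((d,e),open('w5.pkl','wb'))
c=proj(e,[.517,-.239,.23]);x,y=int(c[0])-40,int(c[1])-50
a=cv2.resize(e['image'][y:y+100,x:x+80],None,fx=5,fy=5,interpolation=3);b=cv2.resize(d['image'],(667,500))[:,130:530]
cv2.imwrite('pics/w5.png',cv2.cvtColor(np.hstack([a,b]),cv2.COLOR_RGB2BGR))
```

```text
[ 0.51748546 -0.23925711  0.2481614 ] [ 0.44520845 -0.15907723  0.15702583] [ 0.4139463   1.24695625 12.18467399] [[ 7.11603066e-01  7.02574767e-01  3.12626267e-03]
 [ 7.02581130e-01 -7.11601202e-01 -1.86703915e-03]
 [ 9.12917675e-04  3.52504394e-03 -9.99993370e-01]]
```

View pics/w5.png

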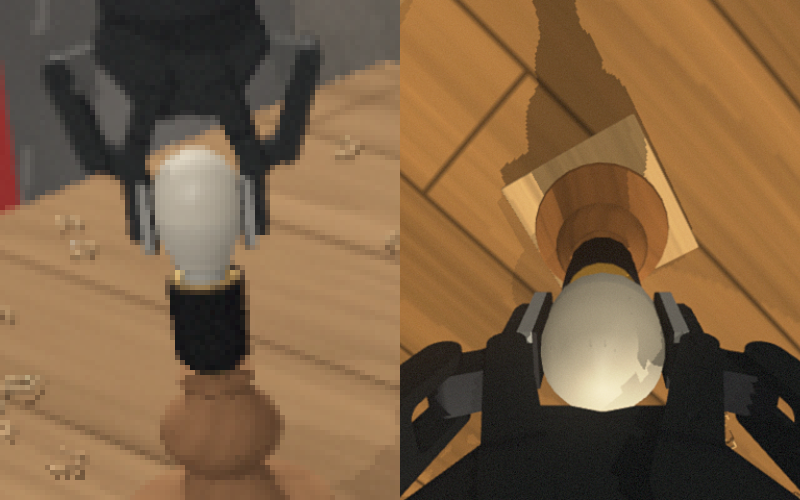

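The lamp is seated in the holder and looks upright. There's still 0.16 to 0.22 Nm of residual torque against the stop, which explains the friction jam when I eased off. I'll back off the twist until the torque vanishes, then ease up.

Emit:
{"api": "arm_command", "payload": {
  "commands": [1, 0, 0, 0, 0, 0, -0.012, 1, 0, 0, -0.001, 0, 0, -0.022, 1, 0, 0, -0.001, 0, 0, -0.022, 1, 0, 0, -0.001, 0, 0, -0.022]
}}

```text
time_s: 12.55
position: [0.5172, -0.2392, 0.2481]
tool_rot: [[0.679, 0.735, 0.002], [0.735, -0.679, -0.001], [0.0, 0.002, -1.0]]
ft_force: [-0.3, 1.3, 8.6]
grip_width: 0.0433
gripper_force: 66.9
```

```bash
python3 -c "
from h import *
s=env.observe();print(s['position'],s['wrist_torque'],s['ft_force'],s['tool_rot'])"
```

```text
[ 0.51723666 -0.23921444  0.24812526] [0.37673044 0.04494176 0.17549895] [-0.27860533  1.33055417  8.60544143] [[ 6.78551092e-01  7.34550495e-01  1.99636008e-03]
 [ 7.34553070e-01 -6.78550126e-01 -1.23080001e-03]
 [ 4.50545625e-04  2.30159312e-03 -9.99997250e-01]]
```

Emit:
{"api": "arm_command", "payload": {
  "commands": [1, 0, 0, 0, 0, 0, -0.015, 1, 0, 0, 0, 0, 0, -0.03, 1, 0, 0, 0, 0, 0, -0.03, 1, 0, 0, 0, 0, 0, -0.03]
}}

```text
time_s: 12.88
position: [0.5171, -0.2391, 0.248]
tool_rot: [[0.631, 0.776, 0.001], [0.776, -0.631, -0.001], [0.0, 0.002, -1.0]]
ft_force: [0.3, 2.2, 8.1]
grip_width: 0.0434
gripper_force: 66.9
```

```bash
python3 -c "
from h import *
s=env.observe();print(s['position'],s['wrist_torque'],s['ft_force'],s['tool_rot'])"
```

```text
[ 0.51710019 -0.23913524  0.24800539] [0.42297384 0.09435417 0.11926412] [0.34324539 2.23608138 8.12608756] [[ 6.31176929e-01  7.75637500e-01  1.46723785e-03]
 [ 7.75638851e-01 -6.31176350e-01 -8.86973264e-04]
 [ 2.38116105e-04  1.69788374e-03 -9.99998530e-01]]
```

Emit:
{"api": "arm_command", "payload": {
  "commands": [1, 0, 0, -0.002, 0, 0, 0, 1, 0, 0, -0.004, 0, 0, 0, 1, 0, 0, -0.004, 0, 0, 0, 1, 0, 0, -0.004, 0, 0, 0]
}}

```text
time_s: 13.22
position: [0.5171, -0.2392, 0.2491]
tool_rot: [[0.631, 0.776, 0.0], [0.776, -0.631, -0.0], [0.0, 0.0, -1.0]]
ft_force: [0.1, 1.5, 6.0]
grip_width: 0.0437
gripper_force: 66.6
```

```bash
python3 -c "
from h import *
s=env.observe();print(s['position'],s['wrist_torque'],s['ft_force'],s['tool_rot'])"
```

```text
[ 0.51705871 -0.23916358  0.24905231] [ 0.2527572  -0.16214141  0.07058722] [0.08931277 1.50326253 5.96041453] [[ 6.30963120e-01  7.75812730e-01  3.87096438e-04]
 [ 7.75812822e-01 -6.30963091e-01 -2.07352690e-04]
 [ 8.33767089e-05  4.31146280e-04 -9.99999904e-01]]
```

Emit:
{"api": "arm_command", "payload": {
  "commands": [1, 0, 0, -0.003, 0, 0, 0, 1, 0, 0, -0.005, 0, 0, 0, 1, 0, 0, -0.005, 0, 0, 0, 1, 0, 0, -0.005, 0, 0, 0]
}}

```text
time_s: 13.55
position: [0.517, -0.2392, 0.2514]
tool_rot: [[0.631, 0.776, 0.0], [0.776, -0.631, -0.0], [-0.0, 0.0, -1.0]]
ft_force: [0.9, -0.2, 3.5]
grip_width: 0.0437
gripper_force: 66.4
```

```bash
python3 -c "
from h import *
s=env.observe();print(s['position'],s['wrist_torque'],s['ft_force'],s['tool_rot'])"
```

```text
[ 0.51704142 -0.23918298  0.25138156] [ 0.21806797 -0.1753525   0.07772028] [ 0.91191577 -0.23091085  3.4501607 ] [[ 6.30833494e-01  7.75918218e-01  1.46040407e-04]
 [ 7.75918232e-01 -6.30833480e-01 -1.34260387e-04]
 [-1.20479020e-05  1.98011363e-04 -9.99999980e-01]]
```

Emit:
{"api": "arm_command", "payload": {
  "commands": [1, 0, 0, -0.002, 0, 0, 0, 1, 0, 0, -0.004, 0, 0, 0, 1, 0, 0, -0.004, 0, 0, 0, 1, 0, 0, -0.004, 0, 0, 0]
}}

```text
time_s: 13.88
position: [0.517, -0.2392, 0.2533]
tool_rot: [[0.631, 0.776, -0.0], [0.776, -0.631, -0.0], [-0.0, 0.0, -1.0]]
ft_force: [2.0, -0.4, 0.7]
grip_width: 0.0434
gripper_force: 66.2
```

```bash
python3 -c "
from h import *
s=env.observe();print(s['position'],s['wrist_torque'],s['ft_force'],s['tool_rot'])"
```

```text
[ 0.51701821 -0.23919079  0.25328462] [ 0.0208481  -0.31673025  0.07392237] [ 1.97765194 -0.38025018  0.6922005 ] [[ 6.30810635e-01  7.75936816e-01 -4.66948594e-08]
 [ 7.75936812e-01 -6.30810632e-01 -1.02247039e-04]
 [-7.93666975e-05  6.44622873e-05 -9.99999995e-01]]
```

Emit:
{"api": "arm_command", "payload": {
  "commands": [1, 0, 0, -0.0015, 0, 0, 0, 1, 0, 0, -0.0015, 0, 0, 0, 1, 0, 0, -0.0015, 0, 0, 0]
}}

```text
time_s: 14.13
position: [0.517, -0.2392, 0.2536]
tool_rot: [[0.631, 0.776, -0.0], [0.776, -0.631, 0.0], [-0.0, -0.001, -1.0]]
ft_force: [3.3, -1.9, -3.1]
grip_width: 0.0435
gripper_force: 65.8
```

Run:
```python
from h import *
import pickle
s=env.observe();print(s['position'],s['wrist_torque'],s['ft_force'])
d=shot('wrist');e=shot('scene')
c=proj(e,[.517,-.239,.23]);x,y=int(c[0])-40,int(c[1])-50
a=cv2.resize(e['image'][y:y+100,x:x+80],None,fx=5,fy=5,interpolation=3);b=cv2.resize(d['image'],(667,500))[:,130:530]
cv2.imwrite('pics/w6.png',cv2.cvtColor(np.hstack([a,b]),cv2.COLOR_RGB2BGR))
```

```text
[ 0.51697359 -0.23922994  0.25358494] [-0.09832805 -0.60964925  0.12952815] [ 3.27793095 -1.92785168 -3.09715748]
```

View pics/w6.png

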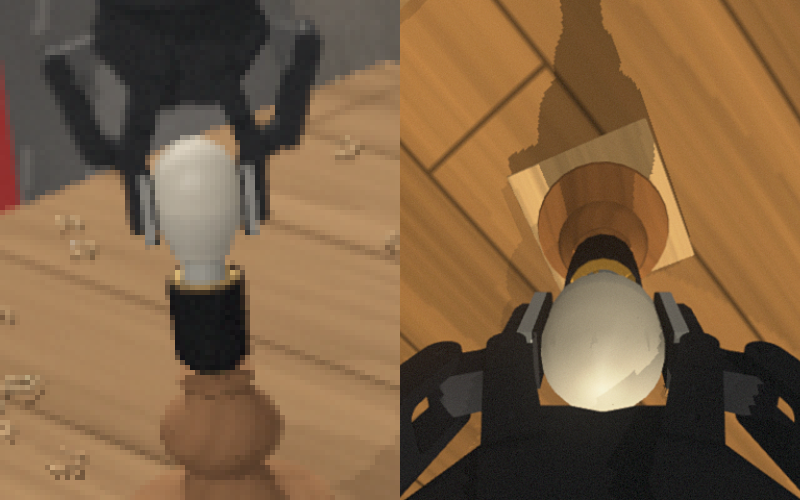

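The lamp stands upright and is blocked against upward pull: at 5 mm above its pressed position, further lift meets -3 N. That means the pins are up in the notches. I'll ease the pull to neutral and hand in.

Emit:
{"api": "arm_command", "payload": {
  "commands": [1, 0, 0, 0.0012, 0, 0, 0, 1, 0, 0, 0.0012, 0, 0, 0, 1, 0, 0, 0.0012, 0, 0, 0, 1, 0, 0, 0.0012, 0, 0, 0]
}}

```text
time_s: 14.57
position: [0.517, -0.2392, 0.2535]
tool_rot: [[0.631, 0.776, 0.0], [0.776, -0.631, -0.0], [-0.0, 0.0, -1.0]]
ft_force: [2.4, 0.0, -0.4]
grip_width: 0.0436
gripper_force: 66.0
```

Run:
```python
from h import *
s=env.observe();print(s['position'],s['wrist_torque'],s['ft_force'],s['gripper_force'])
print(env.close_job())
```

```text
[ 0.51699111 -0.23916758  0.25350403] [-0.0712958  -0.40631983  0.04450641] [ 2.39004514  0.01529803 -0.41705562] 66.03526341350516
the job is handed in; nothing more can be done
None
```

The round lamp is upright in the holder and still gripped with about 66 N; it resisted an upward pull, so I take it as locked, and I handed the job in at about 14.6 s (no verdict was returned).

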